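# Put the hardness-test pieces back in their shadow-foam nests

## Task

Put the four loose test pieces back into the foam nests, each lying flat on the yellow floor of the recess cut for it: the big blue-rimmed steel disc in the big round recess, the small red specimen in the small round one, the dark cube in the square one and the brass bar in the oblong one. Set the pieces down, do not drop them (their faces are ground), and leave the amber bottle standing where it is.

Things in the scene. Friction and masses are not known exactly. Their poses are not given: they have to be found in the camera images.
- ref_disc: the reference disc: steel disc with blue-painted side and rim and a bright ground top, diameter 52 mm, 18 mm high, about 0.3 kg, with a few tiny dark dents on its top; lies flat. Origin: centre of the underside; z up.
- specimen: the mounted specimen: red resin cylinder, diameter 30 mm, 22 mm high, about 0.04 kg, with a small bright metal square on top; stands flat. Origin: centre of the underside; z up.
- test_cube: the test cube: dark steel cube, edge 40 mm, with a 12 mm dark hole in the middle of its top, about 0.46 kg. Origin: centre of the underside; z up, x and y square to its faces.
- test_bar: the test bar: brass-coloured bar, 64 x 24 mm and 24 mm high, about 0.3 kg. Origin: centre of the underside; x along its length, y across, z up.
- nest_disc: nest for the disc: square black foam block, 96 x 96 x 12 mm, fixed to the bench; in its top a recess 6 mm deep with a bright yellow floor, round, diameter 68 mm. All four blocks are alike but for the recess. Origin: centre of the underside, below the recess centre (recess floor at z = 6 mm, rim at 12 mm); x, y along the block's sides, z up.
- nest_specimen: nest for the specimen: square black foam block, 96 x 96 x 12 mm, fixed to the bench; in its top a recess 6 mm deep with a bright yellow floor, round, diameter 46 mm. All four blocks are alike but for the recess. Origin: centre of the underside, below the recess centre (recess floor at z = 6 mm, rim at 12 mm); x, y along the block's sides, z up.
- nest_cube: nest for the cube: square black foam block, 96 x 96 x 12 mm, fixed to the bench; in its top a recess 6 mm deep with a bright yellow floor, square, 56 x 56 mm, its sides along the block's x and y. All four blocks are alike but for the recess. Origin: centre of the underside, below the recess centre (recess floor at z = 6 mm, rim at 12 mm); x, y along the block's sides, z up.
- nest_bar: nest for the bar: square black foam block, 96 x 96 x 12 mm, fixed to the bench; in its top a recess 6 mm deep with a bright yellow floor, oblong, 80 mm long along the block's x and 40 mm wide along its y. All four blocks are alike but for the recess. Origin: centre of the underside, below the recess centre (recess floor at z = 6 mm, rim at 12 mm); x, y along the block's sides, z up.
- oil_bottle: a small amber glass bottle with black cap, diameter 34 mm, 72 mm high, standing loose; not to be disturbed. Origin: centre of the underside. (Also among the pieces, not part of the job: a loose black microscope objective, 34 mm across, 38 mm high, and a green tin, 34 x 26 x 16 mm.)
Things that resemble listed ones, but are neither listed nor needed, are in the scene too. Leave any brown, purple or turquoise look-alike of the nest_disc alone.

How it is judged:
By the outcome, as a careful person would: the job done as asked, in the order asked, and still so for the second after the job is handed in, with the robot touching nothing.
It also fails if it takes over 109 s, if anything falls off the work surface, if the arm or the gripper's body presses on something with over 40 N, if the wrist force passes 120 N, or if a joint passes its speed limit or range.

## Robot

A 6-joint arm with a two-finger parallel gripper is mounted at the origin on the work surface. World frame = base frame: x ahead of the robot, y to its left, z up, the work surface at z = 0. Lengths are in mm, angles in rad, forces in N, time in s.
With the tool pointing down it reaches from about 275 to 1000 mm from the base axis. Payload 8.4 kg.
Tool frame: the origin (TCP) lies on the centre line of the jaws, within the pads' length; the fingertips stand 17 mm ahead of it and the grasp point (between the pads) lies 2 mm behind it; z points along the fingers, y is the line along which they close (so a half turn about z gives the same grasp; the last joint's range is limited). The gripper opens to 85 mm and grips with 20 to 120 N. Pads are 22 mm wide; open, the fingers measure 114 mm over their backs; the gripper's body (76 mm by 85 mm) begins 54 mm behind the grasp point. The pads swing forward as they close: fully open they stand 13 mm farther back than shut.
Start: joints at [1.155, 0.353, 1.633, -0, 1.155, -0.002], TCP at [251.306, 572.253, 248.281] pointing down, gripper open.
Joint ranges: [-2.63, 2.63], [-0.92, 2.1], [0.06, 2.66], [-1.3, 4.44], [0, 2.69], [-3.02, 3.02]. Speed limits (rad/s): [2.22, 2.22, 2.79, 3.14, 3.14, 3.14].

## Interface

Orientations are given as [roll, pitch, yaw] about the fixed x, y, z axes, in that order (R = Rz(yaw) Ry(pitch) Rx(roll)).
In Python, from rig import r, eyes gives the robot as it stands. The module is installed in compiled form; this text tells all that it offers.
- The arm moves only by the shell command python3 -m inch 'ROWS' [FORCE]. ROWS is JSON, a list of rows, each a list of 7 numbers: the shift along the tool's x, y, z in m, then the turn, a rotation vector about the tool's x, y, z in degrees, then the closure, from -1 (fully open) to 1 (shut). In form: [[x, y, z, rx, ry, rz, gripper], ...]. A call has 1 to 8 rows; each row shifts and turns the commanded pose from where the row before left it, along the tool's axes as they then stand; what a row does not reach is not made up. A row lasts 1/10 s, in which the tool goes at most 50 mm and 8.59 degrees, less where a joint would pass 70% of its speed; a pose out of reach is approached as far as the arm can. A call with a gripper value outside its range is refused whole. The fingers move at their own pace and stop on an object; FORCE is the grip in N (left out, the last holds). Time passes only in rows, so rows that do not move let the fingers close. It gives the time, the measured TCP pose, the force, the opening and the grip force at its end, in the units of the state.
- r.sense(): the state, without advancing time (a new reading comes with each control period).
- eyes.grab_frame(name): name is "scene" or "top"; returns a dict with "img" (384x512x3 uint8, blue, green, red), "fx", "fy", "cx", "cy" (pixels), "D" ([k1, k2, p1, p2, k3] as OpenCV has them; the pictures are not rectified), "R" (3x3) and "t" (3): a world point X has camera coordinates R X + t. Camera axes: x right, y down, z forward; pixel columns grow to the right and rows downward; lengths in mm; the calibration is good to about 2 mm. A picture is of the moment at which its call begins. There is no depth.
- r.sign_off(): hands the job in; it is judged then, once.
The state is a dict: "clock": time; "qpos": joint angles; "qvel": joint speeds; "joint_efforts": joint torques, N m; "eef_pos": TCP position; "tcp_rot": TCP orientation; "contact_force": force on the tool from outside, world axes, zero at the start; "wrist_torque": the same for the moment, N m; "opening": opening from 0.0 (shut) to 1.0 (fully open); "grasp_force": force on a finger pad.
Only numpy, scipy, OpenCV 4.12 (cv2) and the standard library are available. Lean on these libraries where they do the work, as an engineer would, in place of code of your own. Each camera call takes 0.05 s, during which the arm holds its last target. There are 200 camera calls.

## Working session

There is one attempt and no reset: what is moved stays moved. The work goes in short steps, Python scripts to look and compute and a shell command to move; the robot and the scene stay as the last step left them, time stands still between calls to the robot, and variables do not carry over. Pictures are saved under pics/ and viewed, at most 14 in all, crops included, and the job is handed in when it is done.

```bash
mkdir -p pics; python3 - <<'E'
from rig import r, eyes
import cv2,pickle
print(r.sense())
for n in("scene","top"):
    f=eyes.grab_frame(n); pickle.dump(f,open(f"pics/{n}0.pkl","wb")); cv2.imwrite(f"pics/{n}0.png",cv2.resize(f["img"],(800,600),interpolation=cv2.INTER_CUBIC))
    print(n,{k:v for k,v in f.items() if k!="img"}, -f["R"].T@f["t"])
E
```

```text
{'clock': 0.0, 'qpos': array([ 1.15456273e+00,  3.53680620e-01,  1.63411370e+00,  8.92799795e-06,
        1.15520664e+00, -2.40352177e-03]), 'qvel': array([-0.00136222,  0.00106374,  0.00045188,  0.00056332, -0.00288398,
       -0.00048485]), 'joint_efforts': array([ 9.03918244e-04, -6.05243754e+01, -3.42069590e+01,  3.11080230e-04,
        9.19506740e-03, -3.97180486e-06]), 'eef_pos': array([251.14430036, 571.83585793, 247.5501292 ]), 'tcp_rot': array([-3.14018437e+00, -1.15478252e-05,  2.72775896e+00]), 'contact_force': array([-0.71608425, -0.20669838, -0.31560529]), 'wrist_torque': array([ 0.00521601, -0.01480972,  0.03123324]), 'grasp_force': 0.0, 'opening': 1.0006280593619832}
scene {'fx': 471.5258230879095, 'fy': 471.5258230879095, 'cx': 263.2895476796621, 'cy': 191.8338309894836, 'D': array([-0.09166847,  0.        ,  0.        ,  0.        ,  0.        ]), 'R': array([[-0.24853241,  0.96858357, -0.00880388],
       [ 0.74739158,  0.1859785 , -0.63782272],
       [-0.61614727, -0.16509956, -0.77013289]]), 't': array([  -7.41016841, -313.40405298, 1864.07198831])} [1380.93675491  373.22125429 1235.62169085]
top {'fx': 410.01914335088117, 'fy': 410.01914335088117, 'cx': 255.82120157058128, 'cy': 190.78015448065383, 'D': array([-0.03785908,  0.        ,  0.        ,  0.        ,  0.        ]), 'R': array([[ 0.02248636, -0.99965914,  0.01326506],
       [-0.99733132, -0.0233519 , -0.0691732 ],
       [ 0.06945938, -0.01167421, -0.99751647]]), 't': array([  84.83582868,  436.5581769 , 1243.65998482])} [ 347.10163652  109.52012285 1269.64408954]
```

View pics/top0.png

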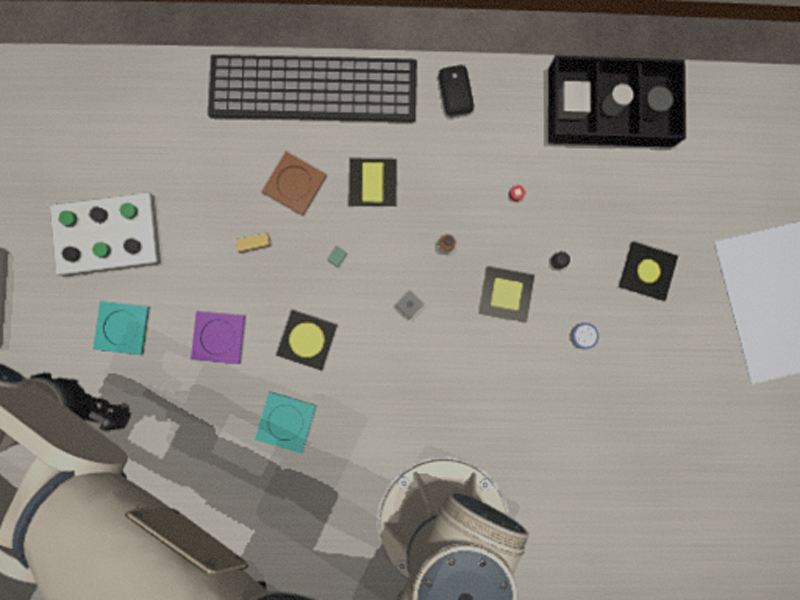

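View pics/scene0.png

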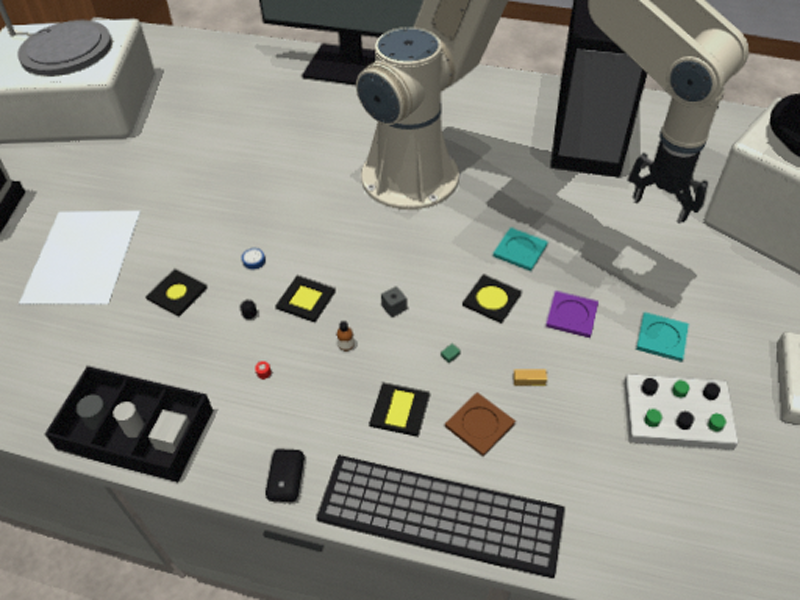

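The top view (800 px scale) shows these pieces:
- disc (585,335), specimen (517,193), cube (409,305) and bar (253,242)
- bottle (446,243)

The yellow-floored black nests are big round (307,340), small round (649,271), square (507,294) and oblong (372,182). The brown, purple and two turquoise blocks are look-alikes with no yellow floor. One enlarged mosaic will confirm this.

```bash
python3 - <<'E'
import cv2,pickle,numpy as np
T={'disc':(585,335),'spec':(517,193),'cube':(409,305),'bar':(253,242),'n_disc':(307,340),'n_spec':(649,271),'n_cube':(507,294),'n_bar':(372,182)}
S={'disc':(253,258),'spec':(263,369),'cube':(394,301),'bar':(530,377),'n_disc':(492,297),'n_spec':(176,292),'n_cube':(306,298),'n_bar':(400,409)}
rows=[]
for n,P in(("top",T),("scene",S)):
    im=pickle.load(open(f"pics/{n}0.pkl","rb"))["img"]; t=[]
    for k,(u,v) in P.items():
        u=round(u/1.5625);v=round(v/1.5625); h=12 if k[1]!='_' else 24
        t.append(cv2.copyMakeBorder(cv2.resize(im[v-h:v+h,u-h:u+h],(192,192),interpolation=cv2.INTER_NEAREST),2,2,2,2,cv2.BORDER_CONSTANT))
    rows+=[np.hstack(t[:4]),np.hstack(t[4:])]
m=np.vstack(rows); cv2.imwrite("pics/mos.png",cv2.resize(m,None,fx=.75,fy=.75,interpolation=cv2.INTER_AREA))
E
```

```text
(no output)
```

View pics/mos.png

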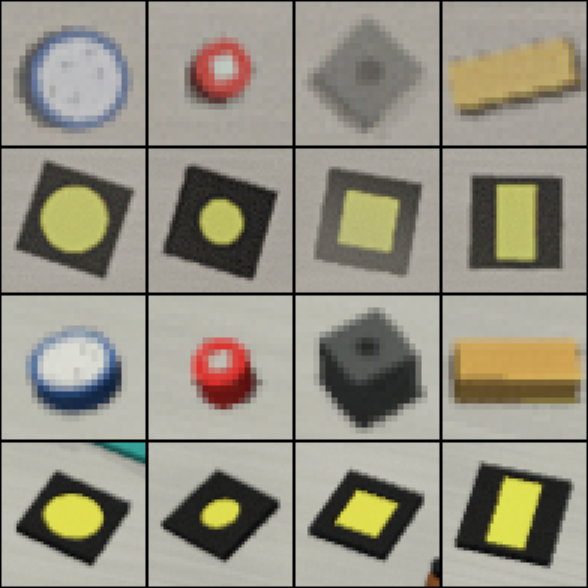

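The mosaic confirms all eight: the disc has a blue rim and dents, the specimen is red with a bright square, the cube has its hole, and the bar is brass. All four nests have yellow floors. Next I fit silhouettes in both views.

```bash
cat > fit.py <<'E'
import cv2,pickle,numpy as np
from scipy.optimize import minimize
def proj(f,X):
    return cv2.projectPoints(np.float64(X),cv2.Rodrigues(f["R"])[0],f["t"],np.array([[f["fx"],0,f["cx"]],[0,f["fy"],f["cy"]],[0,0,1]]),f["D"])[0][:,0]
def circ(d): a=np.linspace(0,2*np.pi,40,endpoint=False); return np.c_[np.cos(a),np.sin(a)]*d/2
def rect(l,w): return np.array([[1,1],[-1,1],[-1,-1],[1,-1]])*[l/2,w/2]
def masks(im,col):
    b,g,r=[im[...,i].astype(int) for i in range(3)]
    return {'blue':b-r>25,'red':r-g>60,'brass':(r-b>45),'yellow':(r-b>60)&(g-b>55),'grey':g<140 if im[5,5].size else 0}[col].astype(np.uint8)
# name: outline, height, colour, centre guesses(top,scene in 800px)
M={'disc':(circ(52),18,'blue',(585,335),(253,258)),'spec':(circ(30),22,'red',(517,193),(263,369)),
'cube':(rect(40,40),40,'grey',(409,305),(394,301)),'bar':(rect(64,24),24,'brass',(253,242),(530,377)),
'n_disc':(circ(68),0,'yellow',(307,340),(492,297)),'n_spec':(circ(46),0,'yellow',(649,271),(176,292)),
'n_cube':(rect(56,56),0,'yellow',(507,294),(306,298)),'n_bar':(rect(80,40),0,'yellow',(372,182),(400,409))}
def mask(f,col,uv,h=24):
    u,v=[round(c/1.5625) for c in uv]; im=f["img"][v-h:v+h,u-h:u+h]
    m=masks(im,col)
    n,l,st,c=cv2.connectedComponentsWithStats(m,connectivity=8)
    d=[np.hypot(*(c[i]-h))-0.2*min(st[i,4],60) for i in range(1,n)]; m=(l==1+int(np.argmin(d))).astype(np.uint8)
    m=cv2.resize(m,None,fx=8,fy=8,interpolation=cv2.INTER_NEAREST)
    hull=cv2.convexHull(cv2.findNonZero(m))[:,0].astype(np.float64)
    hm=np.zeros_like(m); cv2.fillConvexPoly(hm,hull.astype(np.int32),1)
    hm=cv2.GaussianBlur(hm.astype(np.float32),(0,0),4)
    return hm,(u-h,v-h)
def fit(name,fr,cen=None,z0=None,free_z=True):
    o,H,col,*c=M[name]; c=cen or c
    ms=[mask(f,col,uv) for f,uv in zip(fr,c)]
    def model(p):
        x,y,z,a=p; R=np.array([[np.cos(a),-np.sin(a)],[np.sin(a),np.cos(a)]])
        b=o@R.T+[x,y]; return np.vstack([np.c_[b,np.full(len(b),z)],np.c_[b,np.full(len(b),z+H)]])
    def cost(p):
        X=model(p);s=0
        for f,(m,off) in zip(fr,ms):
            q=(proj(f,X)-off+.5)*8-.5
            h=cv2.convexHull(np.float32(q))[:,0]
            g=np.zeros(m.shape,np.uint8); cv2.fillConvexPoly(g,np.int32(np.round(h*16)),1,shift=4)
            g=cv2.GaussianBlur(g.astype(np.float32),(0,0),4)
            s+=np.minimum(m,g).sum()/np.maximum(m,g).sum()
        return 2-s+0*p[2]
    # initial point: top pixel ray to z=10
    f=fr[0];u,v=[k/1.5625 for k in c[0]]
    d=f["R"].T@[(u-f["cx"])/f["fx"],(v-f["cy"])/f["fy"],1]; C=-f["R"].T@f["t"]
    X=C+d*(10-C[2])/d[2]; best=None
    for a in (np.arange(-1.5,1.6,.3) if len(o)==4 else [0.]):
        s=np.array([[X[0],X[1],0,a]]+[[X[0]+15,X[1],0,a],[X[0],X[1]+15,0,a],[X[0],X[1],12,a],[X[0],X[1],0,a+.25]])
        w=minimize(cost,s[0],method='Nelder-Mead',options=dict(initial_simplex=s,xatol=.05,fatol=1e-5,maxiter=400))
        if best is None or w.fun<best.fun: best=w
    return best.x,best.fun
E
python3 - <<'E'
from fit import *
fr=[pickle.load(open(f"pics/{n}0.pkl","rb")) for n in("top","scene")]
for n in M:
    p,c=fit(n,fr); print(n,p[:3].round(1),round(np.degrees(p[3]),1),round(c,3),"R",round(np.hypot(*p[:2])))
E
```

```text
disc [ 369.5 -271.1    3.9] 4.2 0.187 R 458
spec [ 651.6 -134.4    3. ] -0.6 0.268 R 665
cube [421.9  77.3   1.2] -40.5 0.219 R 429
bar [539.3 388.1   2.9] 103.8 0.098 R 664
n_disc [349.  276.3   8.5] 4.1 0.095 R 445
n_spec [ 502.4 -401.6   10.9] -4.1 0.142 R 643
n_cube [ 450.2 -115.5   10.4] 81.9 0.123 R 465
n_bar [667.6 155.6  11.2] 1.5 0.107 R 686
```

All eight fits hold up: z is about 3 mm too high throughout, which is within calibration, and the sizes and reach agree. The fingers can't enter the recesses (e.g. 52 + 29 = 81 mm across them, against the 68 mm recess), so I'll grip each piece with the tips at least 8 mm above its underside. Now to the disc.

```bash
cat > go.py <<'E'
# go.py x y z yaw_deg : tool-frame shift (mm) and turn needed; shift axes before turn and after turn
import sys,numpy as np
from rig import r
s=r.sense(); p=s["eef_pos"]; a=np.degrees(s["tcp_rot"][2]); x,y,z,w=map(float,sys.argv[1:5])
d=(w-a+90)%180-90
for l,t in(("before turn",a),("after turn",a+d)):
    t=np.radians(t); e=np.array([x,y])-p[:2]
    print(l,(e@[np.cos(t),np.sin(t)]).round(1),(e@[np.sin(t),-np.cos(t)]).round(1))
print("dz_tool",round(p[2]-z,1),"rz",round(-d,1),"t",s["clock"],"pos",p.round(1),"rot",np.degrees(s["tcp_rot"]).round(1),"F",s["contact_force"].round(1),"open",round(s["opening"],3),"q6",s["qpos"][5].round(2))
E
X='[-0.0224,-0.0362,0,0,0,0,-0.46]'
python3 -m inch '[[-0.0224,-0.0362,0,0,0,0,-0.46],[-0.0224,-0.0362,0,0,0,0,-0.46],[-0.0224,-0.0362,0,0,0,0,-0.46],[-0.0224,-0.0362,0,0,0,0,-0.46],[-0.0224,-0.0362,0,0,0,0,-0.46],[-0.0224,-0.0362,0,0,0,0,-0.46],[-0.0224,-0.0362,0,0,0,0,-0.46],[-0.0224,-0.0362,0,0,0,0,-0.46]]' 40
python3 -m inch '[[-0.0224,-0.0362,0,0,0,0,-0.46],[-0.0224,-0.0362,0,0,0,0,-0.46],[-0.0224,-0.0362,0,0,0,0,-0.46],[-0.0224,-0.0362,0,0,0,0,-0.46],[-0.0224,-0.0362,0,0,0,0,-0.46],[-0.0224,-0.0362,0,0,0,0,-0.46],[-0.0224,-0.0362,0,0,0,0,-0.46],[-0.0224,-0.0362,0,0,0,0,-0.46]]'
python3 -m inch '[[-0.0224,-0.0362,0.02,0,0,0,-0.46],[-0.0224,-0.0362,0.03,0,0,0,-0.46],[-0.0224,-0.0362,0.03,0,0,0,-0.46],[-0.0224,-0.0362,0.03,0,0,0,-0.46],[0,0,0.04,0,0,0,-0.46],[0,0,0.02,0,0,0,-0.46],[0,0,0,0,0,0,-0.46]]'
python3 go.py 369.5 -271.1 30 156.3
```

```text
clock: 0.9
eef_pos: [298.6, 233.3, 248.1]
tcp_rot: [-3.141, 0.0, 2.728]
contact_force: [1.1, -0.2, 0.6]
opening: 0.728
grasp_force: 0.0
clock: 1.7
eef_pos: [346.2, -104.0, 248.4]
tcp_rot: [3.141, 0.0, 2.727]
contact_force: [1.0, 0.8, 0.4]
opening: 0.73
grasp_force: 0.0
clock: 2.4
eef_pos: [367.6, -264.7, 79.2]
tcp_rot: [3.14, -0.006, 2.727]
contact_force: [0.6, 0.6, 0.5]
opening: 0.73
grasp_force: 0.0
before turn -4.4 -5.1
after turn -4.4 -5.1
dz_tool 49.2 rz -0.1 t 2.4 pos [ 367.6 -264.7   79.2] rot [179.9  -0.3 156.2] F [0.6 0.6 0.5] open 0.73 q6 -1.78
```

```bash
python3 -m inch '[[-0.0044,-0.0051,0.02,0,0,0,-0.46],[0,0,0.019,0,0,0,-0.46],[0,0,0,0,0,0,-0.46],[0,0,0,0,0,0,-0.46]]'
python3 go.py 369.5 -271.1 30 156.3
python3 - <<'E'
from rig import eyes
import cv2,numpy as np
a=eyes.grab_frame("top")["img"];b=eyes.grab_frame("scene")["img"]
u,v=374,214; A=a[v-35:v+35,u-45:u+45]
u,v=162,165; B=b[v-45:v+25,u-45:u+45]
cv2.imwrite("pics/d1.png",cv2.resize(np.hstack([A,B]),(800,312),interpolation=cv2.INTER_CUBIC))
E
```

```text
clock: 2.8
eef_pos: [372.0, -272.1, 43.8]
tcp_rot: [-3.142, 0.0, 2.728]
contact_force: [0.3, -0.1, 0.2]
opening: 0.732
grasp_force: 0.0
before turn 2.7 -0.0
after turn 2.7 -0.0
dz_tool 13.8 rz 0.0 t 2.8 pos [ 372.  -272.1   43.8] rot [-180.     0.   156.3] F [ 0.3 -0.1  0.2] open 0.732 q6 -1.79
```

View pics/d1.png

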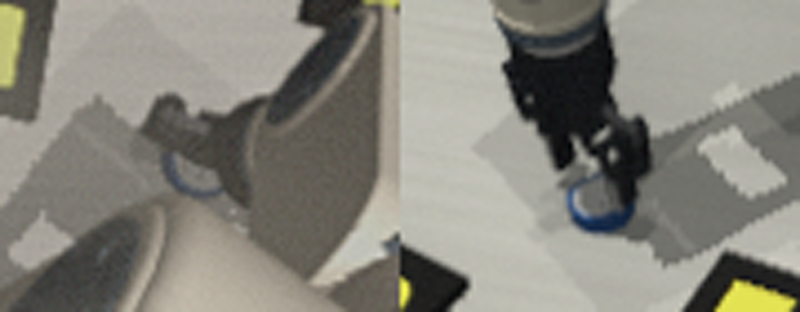

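The gripper straddles the disc, which sits between the fingers in both views (about (190,170) left, (600,200) right). Next I probe down gently for the tip height.

```bash
python3 -m inch '[[0.002,0,0.007,0,0,0,-0.46],[0,0,0.007,0,0,0,-0.46],[0,0,0,0,0,0,-0.46],[0,0,0,0,0,0,-0.46]]' | sed -n '2p;4p'
for i in 1 ; do
python3 -m inch '[[0,0,0.002,0,0,0,-0.46],[0,0,0.002,0,0,0,-0.46],[0,0,0,0,0,0,-0.46]]' | sed -n '2p;4p'
python3 -m inch '[[0,0,0.001,0,0,0,-0.46],[0,0,0.001,0,0,0,-0.46],[0,0,0,0,0,0,-0.46]]' | sed -n '2p;4p'
done; python3 go.py 369.5 -271.1 30 156.3
```

```text
eef_pos: [369.6, -271.2, 28.7]
contact_force: [0.6, -0.1, 0.0]
eef_pos: [369.7, -271.3, 24.7]
contact_force: [0.1, -0.5, 0.9]
eef_pos: [369.8, -271.3, 22.8]
contact_force: [-0.0, 0.2, -0.2]
before turn 0.4 0.1
after turn 0.4 0.1
dz_tool -7.2 rz -0.0 t 3.9 pos [ 369.8 -271.3   22.8] rot [180.   -0.  156.3] F [-0.   0.2 -0.2] open 0.727 q6 -1.79
```

```bash
python3 -m inch '[[0,0,0.002,0,0,0,-0.46],[0,0,0.001,0,0,0,-0.46],[0,0,0,0,0,0,-0.46]]' | sed -n '2p;4p'
python3 -m inch '[[0,0,0.001,0,0,0,-0.46],[0,0,0.001,0,0,0,-0.46],[0,0,0,0,0,0,-0.46]]' | sed -n '2p;4p'
python3 -m inch '[[0,0,0.001,0,0,0,-0.46],[0,0,0,0,0,0,-0.46]]' | sed -n '2p;4p'
python3 -m inch '[[0,0,0.001,0,0,0,-0.46],[0,0,0,0,0,0,-0.46]]' | sed -n '2p;4p'
```

```text
eef_pos: [369.7, -271.3, 19.7]
contact_force: [0.2, 1.1, 1.1]
eef_pos: [369.7, -271.3, 17.7]
contact_force: [0.1, -0.0, 0.8]
eef_pos: [369.8, -271.3, 16.8]
contact_force: [-0.3, -0.4, -0.7]
eef_pos: [369.8, -271.3, 15.8]
contact_force: [-0.8, 0.3, -0.9]
```

```bash
for k in 1; do
python3 -m inch '[[0,0,0.001,0,0,0,-0.46],[0,0,0.001,0,0,0,-0.46],[0,0,0,0,0,0,-0.46]]' | sed -n '2p;4p'
python3 -m inch '[[0,0,0.001,0,0,0,-0.46],[0,0,0,0,0,0,-0.46]]' | sed -n '2p;4p'
python3 -m inch '[[0,0,0.001,0,0,0,-0.46],[0,0,0,0,0,0,-0.46]]' | sed -n '2p;4p'
done
```

```text
eef_pos: [369.7, -271.3, 13.7]
contact_force: [-0.2, 0.2, -0.3]
eef_pos: [369.8, -271.3, 12.8]
contact_force: [-0.5, -0.1, 0.1]
eef_pos: [369.8, -271.3, 11.8]
contact_force: [-0.1, 0.1, 0.9]
```

```bash
for k in 1; do
python3 -m inch '[[0,0,0.001,0,0,0,-0.46],[0,0,0,0,0,0,-0.46]]' | sed -n '2p;4p'
python3 -m inch '[[0,0,0.001,0,0,0,-0.46],[0,0,0,0,0,0,-0.46]]' | sed -n '2p;4p'
python3 -m inch '[[0,0,0.001,0,0,0,-0.46],[0,0,0,0,0,0,-0.46]]' | sed -n '2p;4p'
done
```

```text
eef_pos: [369.9, -271.4, 11.4]
contact_force: [-1.5, 2.4, 11.5]
eef_pos: [369.9, -271.4, 11.3]
contact_force: [-5.2, 4.1, 29.2]
eef_pos: [369.9, -271.4, 11.1]
contact_force: [-8.9, 7.1, 47.3]
```

The tips touch the bench at TCP z≈11.5 when 62 mm open, so at 52 mm they stand about 13 mm ahead. I'll raise to TCP ≈22, which puts the tips about 9 mm up, and grip.

```bash
python3 -m inch '[[0,0,-0.006,0,0,0,-0.46],[0,0,-0.007,0,0,0,-0.46],[0,0,0,0,0,0,-0.46]]' | sed -n '2p;4p'
python3 -m inch '[[0,0,0,0,0,0,0],[0,0,0,0,0,0,0],[0,0,0,0,0,0,0],[0,0,0,0,0,0,0],[0,0,0,0,0,0,0]]' 60
python3 -m inch '[[0,0,-0.01,0,0,0,0],[0,0,-0.02,0,0,0,0],[0,0,0,0,0,0,0]]'
python3 go.py 349 276.3 100 156.3
```

```text
eef_pos: [370.2, -271.7, 22.6]
contact_force: [1.2, -0.1, 0.2]
clock: 7.0
eef_pos: [370.0, -271.6, 22.4]
tcp_rot: [-3.141, 0.0, 2.728]
contact_force: [-4.5, 1.0, 18.8]
opening: 0.581
grasp_force: 58.8
clock: 7.3
eef_pos: [370.5, -271.9, 53.1]
tcp_rot: [-3.141, 0.002, 2.728]
contact_force: [0.8, -1.2, -4.5]
opening: 0.573
grasp_force: 63.9
before turn 240.1 493.2
after turn 240.0 493.3
dz_tool -46.9 rz -0.0 t 7.3 pos [ 370.5 -271.9   53.1] rot [-1.800e+02  1.000e-01  1.563e+02] F [ 0.8 -1.2 -4.5] open 0.573 q6 -1.79
```

```bash
python3 -m inch '[[0,0,-0.03,0,0,0,0],[0.0171,0.0352,-0.03,0,0,0,0],[0.0171,0.0352,0,0,0,0,0],[0.0171,0.0352,0,0,0,0,0],[0.0171,0.0352,0,0,0,0,0],[0.0171,0.0352,0,0,0,0,0],[0.0171,0.0352,0,0,0,0,0],[0.0171,0.0352,0,0,0,0,0]]' | sed -n '5,6p'
python3 -m inch '[[0.0171,0.0352,0,0,0,0,0],[0.0171,0.0352,0,0,0,0,0],[0.0171,0.0352,0,0,0,0,0],[0.0171,0.0352,0,0,0,0,0],[0.0171,0.0352,0,0,0,0,0],[0.0171,0.0352,0,0,0,0,0],[0.0171,0.0352,0,0,0,0,0],[0,0,0,0,0,0,0]]' | sed -n '5,6p'
python3 -m inch '[[0,0,0.02,0,0,0,0],[0,0,0.02,0,0,0,0],[0,0,0,0,0,0,0]]' | sed -n '5,6p'
python3 go.py 349 276.3 28.4 156.3
python3 - <<'E'
from rig import eyes
import cv2,numpy as np
b=eyes.grab_frame("scene")["img"]
u,v=315,180; B=b[v-45:v+45,u-60:u+60]
cv2.imwrite("pics/d2.png",cv2.resize(B,(640,480),interpolation=cv2.INTER_CUBIC))
E
```

```text
opening: 0.578
grasp_force: 64.9
opening: 0.578
grasp_force: 64.9
opening: 0.579
grasp_force: 64.7
before turn -1.2 2.5
after turn -1.2 2.5
dz_tool 41.0 rz 0.0 t 9.2 pos [346.9 274.5  69.4] rot [-1.797e+02 -1.000e-01  1.563e+02] F [ 0.3 -0.7 -3.7] open 0.579 q6 -0.49
```

View pics/d2.png

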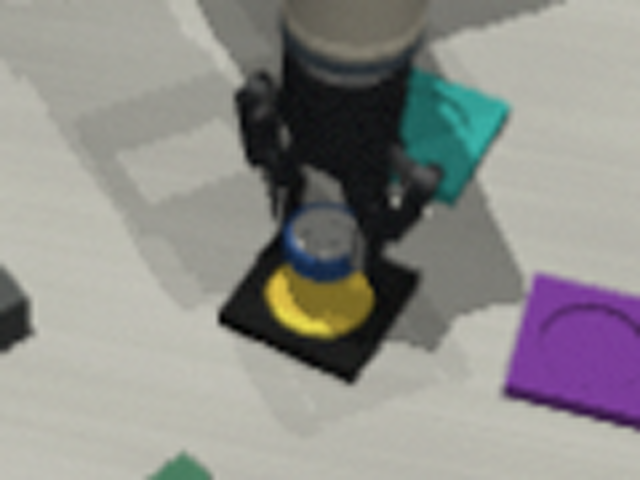

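The disc hangs level above the big round nest ((320,240) over (320,300)). I correct by 2–3 mm and lower it.

```bash
python3 -m inch '[[-0.001,0.002,0.015,0,0,0,0],[0,0,0.015,0,0,0,0],[0,0,0.008,0,0,0,0],[0,0,0,0,0,0,0],[0,0,0,0,0,0,0]]' | sed -n '2p;4p'
python3 -m inch '[[0,0,0.001,0,0,0,0],[0,0,0.001,0,0,0,0],[0,0,0,0,0,0,0]]' | sed -n '2p;4p'
python3 -m inch '[[0,0,0.001,0,0,0,0],[0,0,0,0,0,0,0]]' | sed -n '2p;4p'
```

```text
eef_pos: [350.7, 277.6, 34.3]
contact_force: [-0.0, 0.3, -3.5]
eef_pos: [350.6, 277.6, 32.1]
contact_force: [0.4, -0.5, -3.6]
eef_pos: [350.5, 277.5, 30.9]
contact_force: [0.5, 0.2, -4.0]
```

```bash
python3 -m inch '[[0.001,0,0.001,0,0,0,0],[0,-0.001,0.0005,0,0,0,0],[0,0,0,0,0,0,0]]' | sed -n '2p;4p'
python3 -m inch '[[0,0,0.0005,0,0,0,0],[0,0,0,0,0,0,0]]' | sed -n '2p;4p'
python3 -m inch '[[0,0,0.0005,0,0,0,0],[0,0,0,0,0,0,0]]' | sed -n '2p;4p'
python3 -m inch '[[0,0,0.0005,0,0,0,0],[0,0,0,0,0,0,0]]' | sed -n '2p;4p'
```

```text
eef_pos: [349.0, 276.8, 29.3]
contact_force: [0.4, 0.4, -3.8]
eef_pos: [349.2, 277.0, 28.8]
contact_force: [0.6, -0.4, -3.6]
eef_pos: [349.2, 277.0, 28.6]
contact_force: [-1.4, -1.9, 1.8]
eef_pos: [349.2, 277.0, 28.5]
contact_force: [-2.3, -3.7, 12.5]
```

Contact came at TCP z 28.6, exactly where the floor should be. Release, lift and head for the specimen.

```bash
python3 -m inch '[[0,0,0,0,0,0,-0.45],[0,0,0,0,0,0,-0.45],[0,0,0,0,0,0,-0.45],[0,0,-0.01,0,0,0,-0.45],[0,0,-0.03,0,0,0,-0.45],[0,0,-0.04,0,0,0,-0.45],[0,0,-0.04,0,0,0,-0.1],[0,0,0,0,0,0,0.1]]'
python3 go.py 651.6 -134.4 80 156.3
```

```text
clock: 11.95
eef_pos: [351.6, 278.9, 153.0]
tcp_rot: [3.134, 0.004, 2.728]
contact_force: [-0.2, 0.0, -0.6]
opening: 0.451
grasp_force: 0.0
before turn -440.9 -257.8
after turn -440.9 -257.9
dz_tool 73.0 rz -0.0 t 11.95 pos [351.6 278.9 153. ] rot [179.6   0.2 156.3] F [-0.2  0.  -0.6] open 0.451 q6 -0.49
```

```bash
python3 -m inch '[[-0.0339,-0.0198,0,0,0,0,-0.1],[-0.0339,-0.0198,0,0,0,0,-0.1],[-0.0339,-0.0198,0,0,0,0,-0.1],[-0.0339,-0.0198,0,0,0,0,-0.1],[-0.0339,-0.0198,0,0,0,0,-0.1],[-0.0339,-0.0198,0,0,0,0,-0.1],[-0.0339,-0.0198,0,0,0,0,-0.1],[-0.0339,-0.0198,0,0,0,0,-0.1]]' | sed -n '2p'
python3 -m inch '[[-0.0339,-0.0198,0,0,0,0,-0.1],[-0.0339,-0.0198,0,0,0,0,-0.1],[-0.0339,-0.0198,0,0,0,0,-0.1],[-0.0339,-0.0198,0,0,0,0,-0.1],[-0.0339,-0.0198,0.03,0,0,0,-0.1],[0,0,0.04,0,0,0,-0.1],[0,0,0,0,0,0,-0.1],[0,0,0,0,0,0,-0.1]]' | sed -n '2p;5p'
python3 go.py 651.6 -134.4 30 156.3
python3 - <<'E'
from rig import eyes
import cv2,pickle
f=[eyes.grab_frame(n) for n in("top","scene")]
pickle.dump(f,open("pics/f1.pkl","wb"))
from fit import *
# disc check in both views (blue rim) at the nest
try:
    p,c=fit('disc',f,cen=((307,340),(492,292))); print(p.round(1),c)
except Exception as e: print(e)
b=f[1]["img"]; A=b[150:250,115:225]; B=b[150:230,270:358]
cv2.imwrite("pics/s1.png",np.hstack([cv2.resize(A,(396,360),interpolation=3),cv2.resize(B,(396,360),interpolation=3)]))
E
```

```text
eef_pos: [534.2, 21.4, 147.9]
eef_pos: [648.0, -135.4, 77.4]
opening: 0.55
before turn -2.9 2.4
after turn -2.9 2.4
dz_tool 47.4 rz -0.0 t 13.55 pos [ 648.  -135.4   77.4] rot [-180.    -0.2  156.3] F [0.9 0.2 0.6] open 0.55 q6 -1.37
[3.488e+02 2.783e+02 1.000e+01 1.000e-01] 0.12427294254302979
```

View pics/s1.png

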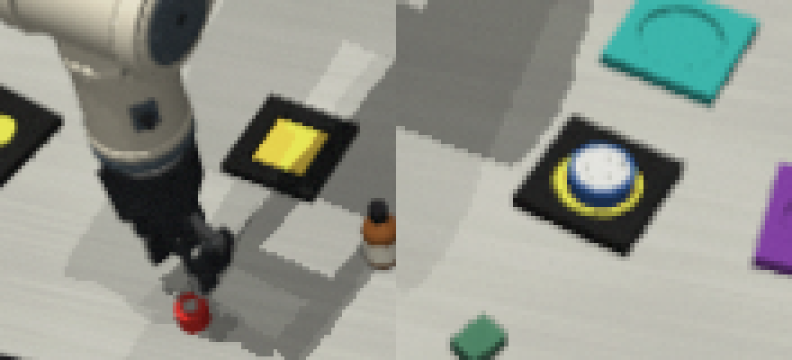

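The disc lies flat, centred in its nest ((602,172)), and the gripper hovers over the specimen ((190,312)). I correct, lower to TCP 25 and grip.

```bash
python3 -m inch '[[-0.003,0.0025,0.02,0,0,0,-0.1],[0,0,0.02,0,0,0,-0.1],[0,0,0.005,0,0,0,-0.1],[0,0,0,0,0,0,-0.1],[0,0,0,0,0,0,-0.1]]' | sed -n '2p;4p'
python3 go.py 651.6 -134.4 25 156.3
```

```text
eef_pos: [653.8, -134.7, 34.6]
contact_force: [-0.6, 0.8, 0.2]
before turn 2.1 -0.6
after turn 2.1 -0.6
dz_tool 9.6 rz 0.0 t 14.15 pos [ 653.8 -134.7   34.6] rot [1.800e+02 1.000e-01 1.563e+02] F [-0.6  0.8  0.2] open 0.553 q6 -1.36
```

```bash
python3 -m inch '[[0.002,-0.0005,0.005,0,0,0,-0.1],[0,0,0.004,0,0,0,-0.1],[0,0,0,0,0,0,-0.1],[0,0,0,0,0,0,-0.1]]' | sed -n '2p;4p'
python3 -m inch '[[0,0,0,0,0,0,0.6],[0,0,0,0,0,0,0.6],[0,0,0,0,0,0,0.6],[0,0,0,0,0,0,0.6],[0,0,0,0,0,0,0.6]]' 25
python3 -m inch '[[0,0,-0.01,0,0,0,0.6],[0,0,-0.03,0,0,0,0.6],[0,0,-0.03,0,0,0,0.6],[0,0,0,0,0,0,0.6]]'
python3 go.py 502.4 -401.6 60 156.3
```

```text
eef_pos: [650.8, -134.4, 23.8]
contact_force: [-0.5, 0.0, -0.6]
clock: 15.05
eef_pos: [651.1, -134.5, 24.1]
tcp_rot: [3.142, 0.0, 2.728]
contact_force: [-0.7, 0.0, 4.0]
opening: 0.338
grasp_force: 24.8
clock: 15.45
eef_pos: [653.6, -135.0, 98.6]
tcp_rot: [3.14, 0.007, 2.728]
contact_force: [0.4, -0.9, -0.5]
opening: 0.337
grasp_force: 24.8
before turn 31.3 -304.9
after turn 31.3 -304.9
dz_tool 38.6 rz -0.0 t 15.45 pos [ 653.6 -135.    98.6] rot [179.9   0.4 156.3] F [ 0.4 -0.9 -0.5] open 0.337 q6 -1.36
```

```bash
python3 -m inch '[[0.0039,-0.0381,-0.01,0,0,0,0.6],[0.0039,-0.0381,0,0,0,0,0.6],[0.0039,-0.0381,0,0,0,0,0.6],[0.0039,-0.0381,0,0,0,0,0.6],[0.0039,-0.0381,0,0,0,0,0.6],[0.0039,-0.0381,0,0,0,0,0.6],[0.0039,-0.0381,0,0,0,0,0.6],[0.0039,-0.0381,0,0,0,0,0.6]]' | sed -n '2p;5p'
python3 -m inch '[[0,0,0,0,0,0,0.6],[0,0,0.03,0,0,0,0.6],[0,0,0.02,0,0,0,0.6],[0,0,0,0,0,0,0.6],[0,0,0,0,0,0,0.6]]' | sed -n '2p;5p'
python3 go.py 502.4 -401.6 35 156.3
```

```text
eef_pos: [498.6, -402.0, 103.6]
opening: 0.341
eef_pos: [499.9, -400.4, 53.8]
opening: 0.339
before turn -2.8 -0.1
after turn -2.8 -0.1
dz_tool 18.8 rz 0.0 t 16.75 pos [ 499.9 -400.4   53.8] rot [ 1.800e+02 -1.000e-01  1.563e+02] F [ 0.4  0.4 -0.2] open 0.339 q6 -1.84
```

```bash
python3 -m inch '[[-0.0028,0,0.01,0,0,0,0.6],[0,0,0.009,0,0,0,0.6],[0,0,0,0,0,0,0.6],[0,0,0,0,0,0,0.6]]' | sed -n '2p;4p'
python3 go.py 502.4 -401.6 30.1 156.3
python3 - <<'E'
from rig import eyes
import cv2
b=eyes.grab_frame("scene")["img"]; cv2.imwrite("pics/s2.png",cv2.resize(b[130:220,60:170],(550,450),interpolation=3))
E
```

```text
eef_pos: [502.3, -401.9, 34.7]
contact_force: [-0.2, -0.0, -0.6]
before turn 0.0 0.3
after turn 0.0 0.3
dz_tool 4.6 rz 0.0 t 17.15 pos [ 502.3 -401.9   34.7] rot [180.   -0.  156.3] F [-0.2 -0.  -0.6] open 0.338 q6 -1.83
```

View pics/s2.png

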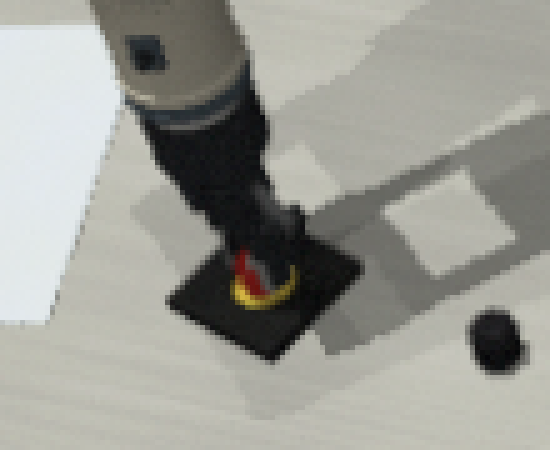

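The specimen (258,275) is centred over the yellow floor of the small nest. Lower it to contact.

```bash
python3 -m inch '[[0,0,0.001,0,0,0,0.6],[0,0,0.001,0,0,0,0.6],[0,0,0.001,0,0,0,0.6],[0,0,0,0,0,0,0.6],[0,0,0,0,0,0,0.6]]' | sed -n '2p;4p'
python3 -m inch '[[0,0,0.0005,0,0,0,0.6],[0,0,0.0005,0,0,0,0.6],[0,0,0,0,0,0,0.6]]' | sed -n '2p;4p'
python3 -m inch '[[0,0,0.0005,0,0,0,0.6],[0,0,0,0,0,0,0.6]]' | sed -n '2p;4p'
python3 -m inch '[[0,0,0.0005,0,0,0,0.6],[0,0,0,0,0,0,0.6]]' | sed -n '2p;4p'
```

```text
eef_pos: [502.3, -402.1, 31.9]
contact_force: [-0.3, 1.2, -0.7]
eef_pos: [502.3, -402.1, 30.8]
contact_force: [1.0, 0.2, -0.5]
eef_pos: [502.3, -402.1, 30.3]
contact_force: [0.0, 0.4, -0.7]
eef_pos: [502.3, -402.1, 30.1]
contact_force: [-1.5, -0.2, 2.7]
```

```bash
python3 -m inch '[[0,0,0,0,0,0,0.1],[0,0,0,0,0,0,0],[0,0,0,0,0,0,0],[0,0,-0.01,0,0,0,-0.1],[0,0,-0.03,0,0,8,-0.4],[0,0,-0.04,0,0,8,-0.4],[0,0,-0.04,0,0,0.8,-0.4],[0,0,0,0,0,0,-0.4]]'
python3 go.py 421.9 77.3 80 139.5
```

```text
clock: 19.2
eef_pos: [505.1, -404.4, 156.6]
tcp_rot: [3.141, 0.01, 2.434]
contact_force: [1.1, -0.4, 0.4]
opening: 0.704
grasp_force: 0.0
before turn 376.3 312.0
after turn 376.1 312.2
dz_tool 76.6 rz -0.0 t 19.2 pos [ 505.1 -404.4  156.6] rot [180.    0.6 139.5] F [ 1.1 -0.4  0.4] open 0.704 q6 -1.54
```

```bash
python3 -m inch '[[0.0314,0.026,0,0,0,0,-0.4],[0.0314,0.026,0,0,0,0,-0.4],[0.0314,0.026,0,0,0,0,-0.4],[0.0314,0.026,0,0,0,0,-0.4],[0.0314,0.026,0,0,0,0,-0.4],[0.0314,0.026,0,0,0,0,-0.4],[0.0314,0.026,0,0,0,0,-0.4],[0.0314,0.026,0,0,0,0,-0.4]]' | sed -n '2p'
python3 -m inch '[[0.0314,0.026,0,0,0,0,-0.4],[0.0314,0.026,0,0,0,0,-0.4],[0.0314,0.026,0,0,0,0,-0.4],[0.0314,0.026,0,0,0,0,-0.4],[0,0,0.03,0,0,0,-0.4],[0,0,0.03,0,0,0,-0.4],[0,0,0,0,0,0,-0.4],[0,0,0,0,0,0,-0.4]]' | sed -n '2p'
python3 go.py 421.9 77.3 35 139.5
python3 - <<'E'
from fit import *
from rig import eyes
f=[eyes.grab_frame(n) for n in("top","scene")]
try:
    p,c=fit('spec',f,cen=((649,271),(176,290))); print(p.round(1),c)
except Exception as e: print(e)
b=f[1]["img"]; A=b[140:220,210:298]; B=b[150:230,70:158]
cv2.imwrite("pics/c1.png",np.hstack([cv2.resize(A,(396,360),interpolation=3),cv2.resize(B,(396,360),interpolation=3)]))
E
```

```text
eef_pos: [445.9, -79.3, 150.1]
eef_pos: [418.2, 79.8, 90.1]
before turn -4.4 0.5
after turn -4.4 0.5
dz_tool 55.1 rz -0.0 t 20.8 pos [418.2  79.8  90.1] rot [-1.799e+02 -1.000e-01  1.395e+02] F [0.8 0.2 1.1] open 0.7 q6 -0.68
[ 5.038e+02 -4.009e+02  1.130e+01  1.000e-01] 0.22174835205078125
```

View pics/c1.png

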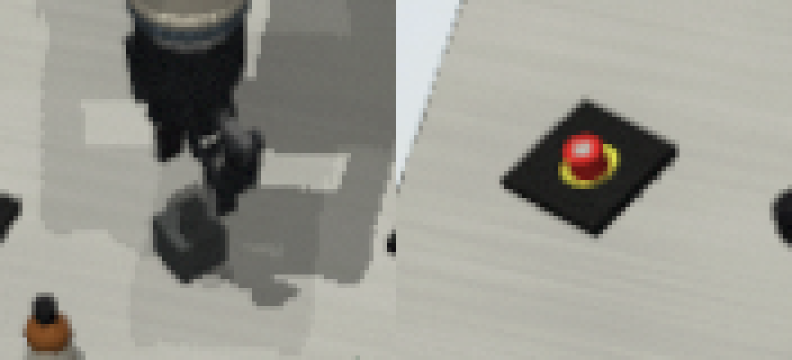

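The specimen stands in its nest ((588,160)), and the gripper is above the cube ((190,240)). Correct, lower to TCP 31 and grip.

```bash
python3 -m inch '[[-0.0044,0.0005,0.01,0,0,0,-0.4],[0,0,0.01,0,0,0,-0.4],[0,0,0,0,0,0,-0.4],[0,0,0,0,0,0,-0.4]]' | sed -n '2p'
python3 go.py 421.9 77.3 35 139.5
python3 -m inch '[[0.0015,0,0.015,0,0,0,-0.4],[0,0,0.01,0,0,0,-0.4],[0,0,0.008,0,0,0,-0.4],[0,0,0,0,0,0,-0.4],[0,0,0,0,0,0,-0.4]]' | sed -n '2p;4p'
python3 go.py 421.9 77.3 31 139.5
```

```text
eef_pos: [421.9, 77.2, 69.5]
before turn 0.0 0.1
after turn 0.0 0.1
dz_tool 34.5 rz -0.0 t 21.3 pos [421.9  77.2  69.5] rot [-180.    -0.   139.5] F [ 0.3  0.4 -0. ] open 0.697 q6 -0.69
eef_pos: [420.9, 78.4, 36.8]
contact_force: [-0.4, -0.5, 0.3]
before turn -1.4 -0.2
after turn -1.4 -0.2
dz_tool 5.8 rz -0.0 t 21.8 pos [420.9  78.4  36.8] rot [-180.    -0.   139.5] F [-0.4 -0.5  0.3] open 0.703 q6 -0.68
```

```bash
python3 -m inch '[[-0.0014,0,0.006,0,0,0,-0.4],[0,0,0,0,0,0,-0.4],[0,0,0,0,0,0,-0.4]]' | sed -n '2p;4p'
python3 -m inch '[[0,0,0,0,0,0,0.3],[0,0,0,0,0,0,0.3],[0,0,0,0,0,0,0.3],[0,0,0,0,0,0,0.3],[0,0,0,0,0,0,0.3]]' 70
python3 -m inch '[[0,0,-0.01,0,0,0,0.3],[0,0,-0.03,0,0,-8,0.3],[0,0,-0.03,0,0,-8,0.3],[0,0,-0.02,0,0,-8,0.3],[0,0,-0.02,0,0,-8.4,0.3],[0,0,0,0,0,0,0.3]]'
python3 go.py 450.2 -115.5 60 171.9
```

```text
eef_pos: [422.2, 77.4, 30.9]
contact_force: [-0.7, 1.4, 0.0]
clock: 22.6
eef_pos: [422.1, 77.4, 31.3]
tcp_rot: [-3.142, 0.0, 2.435]
contact_force: [-1.9, -0.4, 8.4]
opening: 0.456
grasp_force: 70.8
clock: 23.2
eef_pos: [423.4, 77.7, 143.2]
tcp_rot: [3.14, 0.004, 3.002]
contact_force: [0.6, -0.2, -5.6]
opening: 0.454
grasp_force: 72.5
before turn -53.4 -187.6
after turn -53.8 -187.5
dz_tool 83.2 rz 0.1 t 23.2 pos [423.4  77.7 143.2] rot [179.9   0.2 172. ] F [ 0.6 -0.2 -5.6] open 0.454 q6 -1.25
```

```bash
python3 -m inch '[[-0.009,-0.0313,0,0,0,0,0.3],[-0.009,-0.0313,0,0,0,0,0.3],[-0.009,-0.0313,0,0,0,0,0.3],[-0.009,-0.0313,0,0,0,0,0.3],[-0.009,-0.0313,0,0,0,0,0.3],[-0.009,-0.0313,0,0,0,0,0.3],[0,0,0.02,0,0,0,0.3],[0,0,0.03,0,0,0,0.3]]' | sed -n '2p'
python3 -m inch '[[0,0,0.02,0,0,0,0.3],[0,0,0.02,0,0,0,0.3],[0,0,0,0,0,0,0.3],[0,0,0,0,0,0,0.3]]' | sed -n '2p'
python3 go.py 450.2 -115.5 37.3 171.9
python3 - <<'E'
from rig import eyes
import cv2
b=eyes.grab_frame("scene")["img"]; cv2.imwrite("pics/c2.png",cv2.resize(b[140:220,150:250],(500,400),interpolation=3))
E
```

```text
eef_pos: [449.8, -117.3, 90.5]
eef_pos: [448.3, -115.8, 50.3]
before turn -1.8 0.6
after turn -1.8 0.6
dz_tool 13.0 rz -0.1 t 24.4 pos [ 448.3 -115.8   50.3] rot [ 1.800e+02 -1.000e-01  1.718e+02] F [ 0.2  0.7 -4.4] open 0.451 q6 -1.68
```

View pics/c2.png

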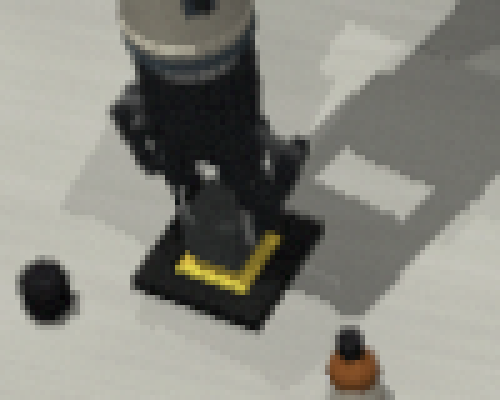

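The cube (220,225) is square over the square recess, with its edges parallel. Lower it.

```bash
python3 -m inch '[[-0.0018,0.0006,0.005,0,0,0,0.3],[0,0,0.005,0,0,0,0.3],[0,0,0,0,0,0,0.3],[0,0,0,0,0,0,0.3]]' | sed -n '2p;4p'
python3 -m inch '[[0,0,0.001,0,0,0,0.3],[0,0,0.0005,0,0,0,0.3],[0,0,0,0,0,0,0.3]]' | sed -n '2p;4p'
python3 -m inch '[[0,0,0.0005,0,0,0,0.3],[0,0,0,0,0,0,0.3]]' | sed -n '2p;4p'
python3 -m inch '[[0,0,0.0005,0,0,0,0.3],[0,0,0,0,0,0,0.3]]' | sed -n '2p;4p'
python3 -m inch '[[0,0,0.0005,0,0,0,0.3],[0,0,0,0,0,0,0.3]]' | sed -n '2p;4p'
```

```text
eef_pos: [450.9, -115.7, 40.9]
contact_force: [-0.4, -0.1, -5.5]
eef_pos: [450.9, -115.7, 39.4]
contact_force: [-0.1, -0.1, -5.4]
eef_pos: [451.0, -115.7, 38.9]
contact_force: [-0.4, 0.0, -6.0]
eef_pos: [450.9, -115.7, 38.3]
contact_force: [0.4, 0.5, -5.7]
eef_pos: [450.9, -115.7, 37.8]
contact_force: [-0.0, 0.4, -4.7]
```

```bash
python3 -m inch '[[0,0,0.0005,0,0,0,0.3],[0,0,0,0,0,0,0.3]]' | sed -n '2p;4p'
python3 -m inch '[[0,0,0.0003,0,0,0,0.3],[0,0,0,0,0,0,0.3]]' | sed -n '2p;4p'
```

```text
eef_pos: [451.0, -115.7, 37.4]
contact_force: [0.3, -0.9, -4.7]
eef_pos: [451.0, -115.8, 37.4]
contact_force: [-1.1, 1.3, 2.7]
```

```bash
python3 -m inch '[[0,0,0,0,0,0,-0.3],[0,0,0,0,0,0,-0.3],[0,0,0,0,0,0,-0.3],[0,0,-0.01,0,0,0,-0.3],[0,0,-0.03,0,0,0,-0.3],[0,0,-0.04,0,0,8,-0.3],[0,0,-0.03,0,0,8,-0.3],[0,0,0,0,0,8,-0.2]]' | sed -n '2p;4p'
python3 -m inch '[[0,0,0,0,0,8,-0.1],[0,0,0,0,0,8,-0.1],[0,0,0,0,0,8,-0.1],[0,0,0,0,0,8,-0.1],[0,0,0,0,0,8,-0.1],[0,0,0,0,0,4,-0.1],[0,0,0,0,0,0,-0.1]]' | sed -n '2p;5p'
python3 go.py 539.3 388.1 80 103.8
```

```text
eef_pos: [453.5, -116.4, 151.6]
contact_force: [-0.3, -0.4, -0.1]
eef_pos: [451.0, -115.7, 147.7]
opening: 0.551
before turn 468.1 206.2
after turn 468.2 205.9
dz_tool 67.7 rz 0.0 t 27.65 pos [ 451.  -115.7  147.7] rot [180.    0.  103.8] F [-0.4  0.  -0.2] open 0.551 q6 -0.5
```

```bash
python3 -m inch '[[0.036,0.0158,0,0,0,0,-0.1],[0.036,0.0158,0,0,0,0,-0.1],[0.036,0.0158,0,0,0,0,-0.1],[0.036,0.0158,0,0,0,0,-0.1],[0.036,0.0158,0,0,0,0,-0.1],[0.036,0.0158,0,0,0,0,-0.1],[0.036,0.0158,0,0,0,0,-0.1],[0.036,0.0158,0,0,0,0,-0.1]]' | sed -n '2p'
python3 -m inch '[[0.036,0.0158,0,0,0,0,-0.1],[0.036,0.0158,0,0,0,0,-0.1],[0.036,0.0158,0,0,0,0,-0.1],[0.036,0.0158,0,0,0,0,-0.1],[0.036,0.0158,0.03,0,0,0,-0.1],[0,0,0.04,0,0,0,-0.1],[0,0,0,0,0,0,-0.1],[0,0,0,0,0,0,-0.1]]' | sed -n '2p;5p'
python3 go.py 539.3 388.1 26 103.8
python3 - <<'E'
from fit import *
from rig import eyes
f=[eyes.grab_frame(n) for n in("top","scene")]
p,c=fit('cube',f,cen=((507,294),(306,290))) if 0 else (0,0)
b=f[1]["img"]; A=b[190:270,295:383]; B=b[150:230,150:238]
cv2.imwrite("pics/b1.png",np.hstack([cv2.resize(A,(396,360),interpolation=3),cv2.resize(B,(396,360),interpolation=3)]))
E
```

```text
eef_pos: [504.6, 195.9, 147.6]
eef_pos: [537.3, 387.2, 77.0]
opening: 0.55
before turn 0.4 2.1
after turn 0.4 2.1
dz_tool 51.0 rz 0.2 t 29.25 pos [537.3 387.2  77. ] rot [-1.799e+02  1.000e-01  1.040e+02] F [ 0.1 -0.1  0.9] open 0.55 q6 0.38
```

View pics/b1.png

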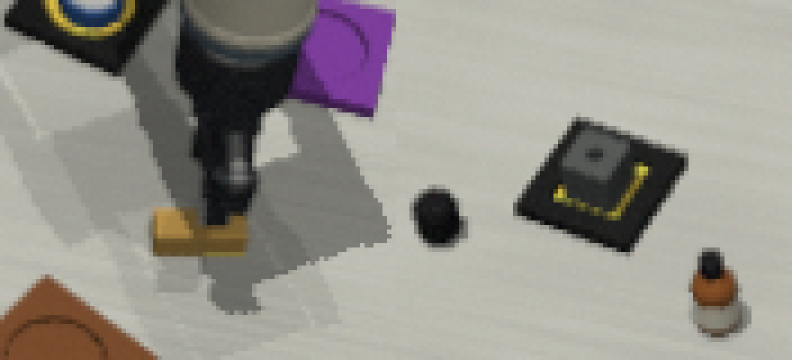

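The cube sits square in its nest ((595,160)) and the bottle is untouched. The gripper looks slightly right of the bar's centre ((200,232)), so I check that by projection.

```bash
python3 - <<'E'
from fit import *
from rig import eyes,r
f=pickle.load(open("pics/scene0.pkl","rb"))
q=proj(f,[[537.3,387.2,77],[537.3,387.2,65],[563,394,65],[539.3,388.1,12],[539.3,388.1,24]])
print(((q-[295,190])*4.5).round())
fr=[pickle.load(open(f"pics/{n}0.pkl","rb")) for n in("top","scene")]
for i,F in enumerate(fr):
    m=masks(F["img"],'brass'); u,v=[round(c/1.5625) for c in M['bar'][3+i]]; s=m[v-20:v+20,u-24:u+24]; print(np.argwhere(s)[:,::-1].mean(0)+[u-24,v-20], proj(F,[[539.3,388.1,12]]), s.sum())
E
```

```text
[[208. 175.]
 [205. 185.]
 [210. 218.]
 [197. 232.]
 [199. 222.]]
[161.20348837 154.62209302] [[161.73856589 154.81068061]] 172
[338.36796537 241.35064935] [[338.80105421 241.51430781]] 231
```

```bash
python3 - <<'E'
from rig import eyes
import cv2,numpy as np
f=eyes.grab_frame("scene");t=eyes.grab_frame("top")["img"]
A=f["img"][210:255,315:365];B=t[130:175,138:188]
A=cv2.resize(A,(400,360),interpolation=cv2.INTER_NEAREST);B=cv2.resize(B,(400,360),interpolation=cv2.INTER_NEAREST)
cv2.imwrite("pics/b2.png",np.hstack([A,B]))
E
```

```text
(no output)
```

View pics/b2.png

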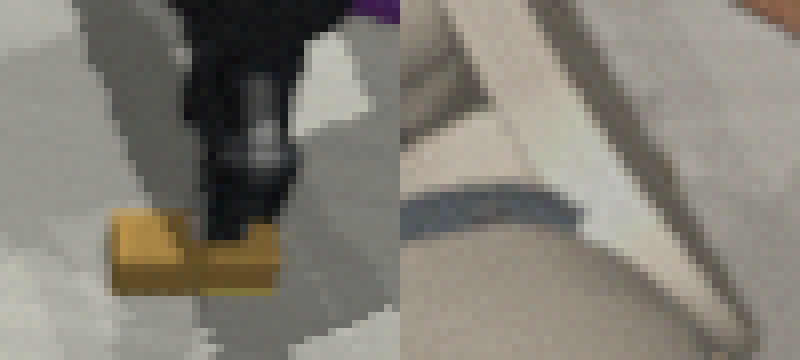

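Parallax leaves a few mm of doubt, so I go lower and look again with the tips just above the bar.

```bash
python3 -m inch '[[0,0.002,0.02,0,0,0,-0.1],[0,0,0.012,0,0,0,-0.1],[0,0,0,0,0,0,-0.1],[0,0,0,0,0,0,-0.1]]' | sed -n '2p'
python3 -m inch '[[0,0,0.005,0,0,0,-0.1],[0,0,0.005,0,0,0,-0.1],[0,0,0,0,0,0,-0.1],[0,0,0,0,0,0,-0.1]]' | sed -n '2p;4p'
python3 go.py 539.3 388.1 25 103.8
python3 - <<'E'
from rig import eyes
import cv2
from fit import proj,np
from rig import r
f=eyes.grab_frame("scene"); p=r.sense()["eef_pos"]; n=np.array([.971,.239,0])
q=proj(f,[p-[0,0,13.5]+n*24,p-[0,0,13.5]+n*38,p-[0,0,13.5]-n*24,[539.3,388.1,24]]); print(((q-[315,210])*10).round())
cv2.imwrite("pics/b3.png",cv2.resize(f["img"][210:255,315:365],(500,450),interpolation=cv2.INTER_NEAREST))
E
```

```text
eef_pos: [540.0, 388.2, 45.5]
eef_pos: [539.8, 388.3, 34.9]
contact_force: [-0.2, -1.0, -0.4]
before turn -0.1 -0.6
after turn -0.1 -0.6
dz_tool 9.9 rz 0.1 t 30.25 pos [539.8 388.3  34.9] rot [-180.     0.   103.9] F [-0.2 -1.  -0.4] open 0.549 q6 0.38
[[249. 365.]
 [254. 404.]
 [235. 236.]
 [243. 294.]]
```

View pics/b3.png

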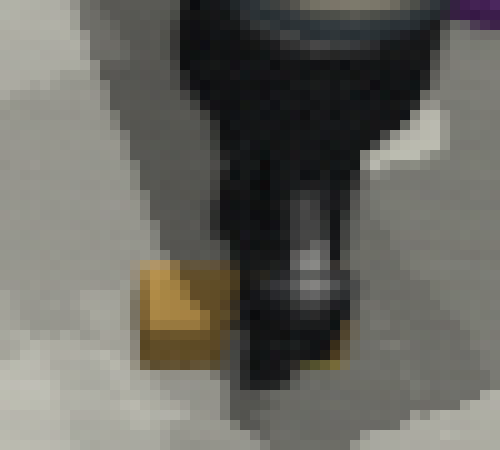

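The tip spans (240–300, 380), about 5 mm to the right of the bar's centre (244). I shift 3 mm back along the bar, grip, and will check the placement visually over the nest.

```bash
python3 -m inch '[[-0.003,0,0.005,0,0,0,-0.1],[0,0,0.0045,0,0,0,-0.1],[0,0,0,0,0,0,-0.1],[0,0,0,0,0,0,-0.1]]' | sed -n '2p;4p'
python3 -m inch '[[0,0,0,0,0,0,0.7],[0,0,0,0,0,0,0.7],[0,0,0,0,0,0,0.7],[0,0,0,0,0,0,0.7],[0,0,0,0,0,0,0.7]]' 60
python3 -m inch '[[0,0,-0.01,0,0,0,0.7],[0,0,-0.03,0,0,-7.77,0.7],[0,0,-0.04,0,0,-7.77,0.7],[0,0,-0.04,0,0,-7.77,0.7],[0,0,0,0,0,-7.77,0.7],[0,0,0,0,0,-7.77,0.7],[0,0,0,0,0,-7.77,0.7],[0,0,0,0,0,-7.77,0.7]]'
python3 -m inch '[[0,0,0,0,0,-7.77,0.7],[0,0,0,0,0,-7.77,0.7],[0,0,0,0,0,-7.77,0.7],[0,0,0,0,0,0,0.7]]' | sed -n '2p;5p'
python3 go.py 667.6 155.6 60 181.5
```

```text
eef_pos: [540.5, 385.3, 25.3]
contact_force: [0.1, 0.5, -0.0]
clock: 31.2
eef_pos: [540.8, 385.6, 26.0]
tcp_rot: [3.141, -0.0, 1.813]
contact_force: [-1.8, -1.4, 5.5]
opening: 0.265
grasp_force: 60.1
clock: 32.0
eef_pos: [540.3, 385.1, 145.6]
tcp_rot: [-3.141, -0.0, 2.768]
contact_force: [-0.0, -0.9, -2.6]
opening: 0.258
grasp_force: 59.4
eef_pos: [540.3, 385.2, 145.4]
opening: 0.266
before turn -120.4 -233.3
after turn -121.2 -232.8
dz_tool 85.4 rz 0.2 t 32.4 pos [540.3 385.2 145.4] rot [-180.    -0.  -178.3] F [ 1.3 -0.2 -3.8] open 0.266 q6 -0.98
```

```bash
python3 -m inch '[[-0.0172,-0.0333,0,0,0,0,0.7],[-0.0172,-0.0333,0,0,0,0,0.7],[-0.0172,-0.0333,0,0,0,0,0.7],[-0.0172,-0.0333,0,0,0,0,0.7],[-0.0172,-0.0333,0,0,0,0,0.7],[-0.0172,-0.0333,0,0,0,0,0.7],[-0.0172,-0.0333,0,0,0,0,0.7],[0,0,0,0,0,0,0.7]]' | sed -n '2p'
python3 -m inch '[[0,0,0.03,0,0,0,0.7],[0,0,0.04,0,0,0,0.7],[0,0,0.03,0,0,0,0.7],[0,0,0,0,0,0,0.7],[0,0,0,0,0,0,0.7]]' | sed -n '2p'
python3 go.py 667.6 155.6 32 181.5
python3 - <<'E'
from rig import eyes
import cv2,pickle,numpy as np
f=[eyes.grab_frame(n) for n in("top","scene")]; pickle.dump(f,open("pics/bp.pkl","wb"))
B=f[1]["img"][225:285,225:285];A=f[0]["img"][87:147,208:268]
cv2.imwrite("pics/b4.png",np.hstack([cv2.resize(x,(400,400),interpolation=cv2.INTER_NEAREST) for x in(A,B)]))
E
```

```text
eef_pos: [669.4, 151.6, 145.6]
eef_pos: [667.2, 156.1, 45.7]
before turn -0.4 -0.5
after turn -0.4 -0.5
dz_tool 13.7 rz -0.0 t 33.7 pos [667.2 156.1  45.7] rot [-1.800e+02 -1.000e-01 -1.785e+02] F [ 1.  -0.3 -2.5] open 0.258 q6 -1.37
```

View pics/b4.png

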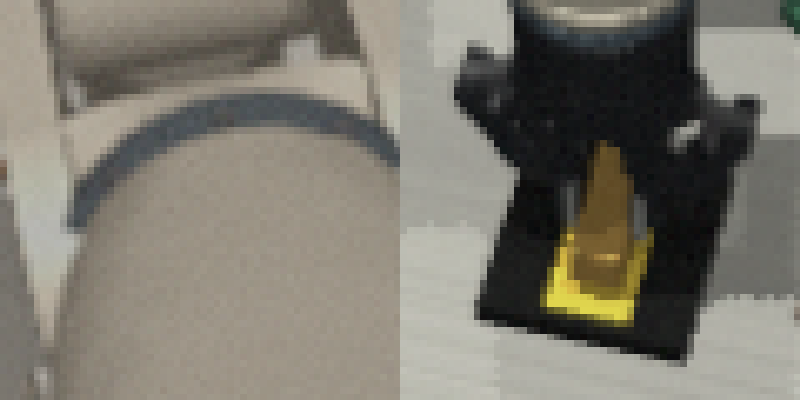

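```bash
python3 - <<'E'
from fit import *
f=pickle.load(open("pics/bp.pkl","rb"))[1]
b,g,r=[f["img"][225:285,225:285,i].astype(int) for i in range(3)]
hsv=cv2.cvtColor(f["img"][225:285,225:285],cv2.COLOR_BGR2HSV)
m=(hsv[...,0]<24)&(hsv[...,0]>10)&(hsv[...,1]>90)&(r-b>30)
ys,xs=np.nonzero(m)
for v in range(18,48): 
    c=np.nonzero(m[v])[0]
    if len(c) and v%3==0: print(v,c.min(),c.max())
print("max row",ys.max(), hsv[42:47,30,:].tolist())
a=np.radians(1.5);R=np.array([[np.cos(a),-np.sin(a)],[np.sin(a),np.cos(a)]])
for d in(0,6):
    c=rect(64,24)@R.T+[667.2,156.1]+[d,0]
    for z in(19.7,43.7): print(d,z,(proj(f,np.c_[c,np.full(4,z)])-225).round(1).tolist())
E
```

```text
21 30 30
24 29 32
27 28 34
30 28 33
33 27 33
36 25 35
39 25 34
42 26 33
max row 43 [[20, 161, 103], [24, 176, 122], [24, 177, 125], [27, 168, 216], [28, 167, 223]]
0 19.7 [[32.3, 43.9], [37.2, 26.0], [29.5, 24.5], [24.4, 42.3]]
0 43.7 [[32.2, 39.7], [37.1, 21.7], [29.3, 20.2], [24.2, 38.1]]
6 19.7 [[31.8, 45.6], [36.7, 27.6], [29.0, 26.1], [23.9, 44.1]]
6 43.7 [[31.6, 41.4], [36.6, 23.3], [28.8, 21.8], [23.6, 39.9]]
```

The bar agrees with prediction along x but sits about 3–4 mm toward +y, so I shift −2.5 mm and lower.

```bash
python3 -m inch '[[0,-0.0025,0.005,0,0,0,0.7],[0,0,0.005,0,0,0,0.7],[0,0,0,0,0,0,0.7],[0,0,0,0,0,0,0.7]]' | sed -n '2p;4p'
python3 go.py 667.6 153.6 32 181.5
python3 -m inch '[[0,0,0.001,0,0,0,0.7],[0,0,0.0005,0,0,0,0.7],[0,0,0,0,0,0,0.7]]' | sed -n '2p;4p'
python3 -m inch '[[0,0,0.0005,0,0,0,0.7],[0,0,0,0,0,0,0.7]]' | sed -n '2p;4p'
```

```text
eef_pos: [667.5, 153.2, 35.6]
contact_force: [0.8, 0.4, -3.9]
before turn -0.1 0.4
after turn -0.1 0.4
dz_tool 3.6 rz 0.1 t 34.2 pos [667.5 153.2  35.6] rot [-180.    -0.  -178.4] F [ 0.8  0.4 -3.9] open 0.261 q6 -1.37
eef_pos: [667.5, 153.3, 34.0]
contact_force: [0.6, -0.3, -3.1]
eef_pos: [667.5, 153.3, 33.5]
contact_force: [-0.1, -1.4, -3.5]
```

```bash
python3 -m inch '[[0,0,0.0005,0,0,0,0.7],[0,0,0,0,0,0,0.7]]' | sed -n '2p;4p'
python3 -m inch '[[0,0,0.0005,0,0,0,0.7],[0,0,0,0,0,0,0.7]]' | sed -n '2p;4p'
python3 -m inch '[[0,0,0.0005,0,0,0,0.7],[0,0,0,0,0,0,0.7]]' | sed -n '2p;4p'
python3 -m inch '[[0,0,0.0003,0,0,0,0.7],[0,0,0,0,0,0,0.7]]' | sed -n '2p;4p'
```

```text
eef_pos: [667.5, 153.3, 33.0]
contact_force: [0.4, 0.1, -3.8]
eef_pos: [667.5, 153.3, 32.5]
contact_force: [0.4, -0.4, -3.3]
eef_pos: [667.5, 153.3, 32.0]
contact_force: [-0.8, -0.3, -3.4]
eef_pos: [667.5, 153.3, 32.0]
contact_force: [-0.7, -0.4, 0.1]
```

Contact came at the expected 32.0. Release, rise and clear out for a final look.

```bash
python3 -m inch '[[0,0,0.0002,0,0,0,0.3],[0,0,0,0,0,0,0.2],[0,0,0,0,0,0,0.1],[0,0,0,0,0,0,0.1],[0,0,-0.01,0,0,0,0],[0,0,-0.03,0,0,0,0],[0,0,-0.04,0,0,0,0],[0,0,-0.04,0,0,0,0]]' | sed -n '2p;4p'
python3 -m inch '[[0.01,0.035,-0.02,0,0,0,0],[0.01,0.035,-0.02,0,0,0,0],[0.01,0.035,0,0,0,0,0],[0.01,0.035,0,0,0,0,0],[0.01,0.035,0,0,0,0,0],[0.01,0.035,0,0,0,0,0],[0.01,0.035,0,0,0,0,0],[0.01,0.035,0,0,0,0,0]]' | sed -n '2p;4p'
python3 -m inch '[[0.01,0.035,0,0,0,0,0],[0.01,0.035,0,0,0,0,0],[0.01,0.035,0,0,0,0,0],[0,0,0,0,0,0,0],[0,0,0,0,0,0,0]]' | sed -n '2p;4p'
python3 - <<'E'
from fit import *
from rig import eyes
f=[eyes.grab_frame(n) for n in("top","scene")]
t=f[0]["img"];b=f[1]["img"]
P=[(t,(238,117)),(t,(197,217)),(t,(415,174)),(t,(325,188)),(b,(256,260)),(b,(315,188)),(b,(113,186)),(b,(196,189))]
c=[cv2.resize(i[v-22:v+22,u-22:u+22],(198,198),interpolation=3) for i,(u,v) in P]
cv2.imwrite("pics/fin.png",np.vstack([np.hstack(c[:4]),np.hstack(c[4:])]))
E
```

```text
eef_pos: [667.3, 153.2, 153.3]
contact_force: [0.4, 0.3, 0.3]
eef_pos: [579.2, 432.4, 192.5]
contact_force: [0.4, 0.6, -0.1]
eef_pos: [546.4, 535.7, 192.0]
contact_force: [-0.4, -0.7, -0.1]
```

View pics/fin.png

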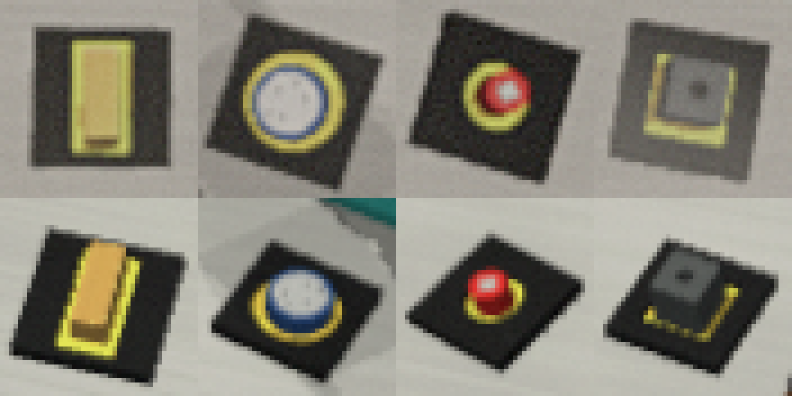

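All four pieces lie flat in their nests in both views. The gripper is clear of everything.

```bash
python3 -c "
from rig import r
print(r.sense()['clock'], r.sign_off())"
```

```text
the job is handed in; nothing more can be done
37.7 None
```

All four pieces are in their nests, each set down gently onto the yellow floor; the bottle was not touched, and the job was handed in at 37.7 s of the allowed 109 s.

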